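# Put the dried wooden spoon away with the chopsticks

## Task

Of the two drawers standing ajar, find the one that holds the wooden chopsticks and pull it right out to its stop. Then take the wooden spoon off the sloping rest of the dish rack, lay it down flat in that drawer without letting it fall, and push that drawer fully shut without slamming it. Leave the other drawer ajar as it is, the chopsticks and the knives in their drawers, and the tumbler and ice tray where they stand.

Things in the scene. Friction and masses are not known exactly. Their poses are not given: they have to be found in the camera images.
- drawer_left (a joint): opening in m of the left (+y) drawer of a low bamboo drawer unit (360 mm wide, 260 deep, 90 high): 0 shut, 0.205 out at its stop; starts about 0.08 ajar. It slides towards the robot and stays where it is left. The unit's top covers what is not pulled out (underside 78 mm above the counter)
- drawer_right (a joint): the same for the right (-y) drawer
- left_floor (a point): point on the left drawer's inner floor, midway across, 60 mm behind the front panel, 12 mm above the counter, moving with it; x points into the unit, y left, z up. Inside x = -60 to +164 mm, 150 wide; side and back walls 6 thick, 43 high above the floor. Front panel 14 thick, inner face at x = -60 (meets the unit's front when shut), 62 high above the floor
- right_floor (a point): the same for the right drawer
- left_lip (a point): middle of the top edge of the left drawer's dark wooden pull lip, 102 mm above the counter; moves with the drawer, axes as the floor's. An upright tab 70 mm wide (y), 14 thick (x), rising 28 mm above the front panel in the same plane, to be pinched from above. Its outer face is flush with the panel (168 mm wide, 6 to 74 mm above the counter)
- right_lip (a point): the same for the right drawer
- chopsticks: bundle of five light wooden chopsticks with two red bands, 180 x 28 x 16 mm, loose, lying lengthwise (its x along the drawer) near the left wall of one of the two drawers, which one varies; origin at the centre of its underside, z up
- knives: pair of steel table knives with dark handles, 180 x 33 x 10 mm, loose, lying in the same way in the other drawer; origin at the centre of its underside
- spoon: dark wooden spoon 165 mm long, 50 g; origin on the handle's axis, x along it to the head, z out of the hollow face. Round handle 16 mm thick from x = -85 to 30 mm, flat head 42 wide, 16 thick from 27 to 80. It lies on the rack's rest at 35 degrees, head up and away from the robot, origin 115 mm up, on bars under x = -66 and 55 mm. Between x = -55 and 25 mm it is free all round
- rack: bamboo dish rack with sloping utensil rest, fixed; origin on the counter under the spoon's origin, x in the direction the slope rises, z up. The rest is 182 mm wide (y), its bars' cheeks end 6 mm above the handle's axis, 14 mm either side of it at the lower bar, 27 at the upper. An extension at y = 90 to 256 mm holds two white plates on edge from y = 150 mm, 170 high
- tumbler: green glass tumbler, 72 mm across, 100 high, standing on the counter between rack and drawer unit; origin at the centre of its base
- ice_tray: blue plastic ice tray, 110 x 210 x 35 mm, on the counter to the right; origin at the centre of its underside
Not all that is in view belongs to the job. There is more than one size of the knives; the job needs the larger.

How it is judged (in metres and radians):
On the way, in this order (a step that is already met when the one before it is completed fails the run):
1. the drawer that holds the chopsticks is pulled out to its stop (at least 180 mm) ((((x of chopsticks in the frame of left_floor between -0.06 and 0.164 m and y of chopsticks in the frame of left_floor between -0.078 and 0.078 m and z of chopsticks in the frame of left_floor between -0.01 and 0.04 m) and value of joint drawer_left above 0.18 m) or ((x of chopsticks in the frame of right_floor between -0.06 and 0.164 m and y of chopsticks in the frame of right_floor between -0.078 and 0.078 m and z of chopsticks in the frame of right_floor between -0.01 and 0.04 m) and value of joint drawer_right above 0.18 m))), for 0.1 s.
2. the spoon lies flat and released in that drawer while it is out (((((x of chopsticks in the frame of left_floor between -0.06 and 0.164 m and y of chopsticks in the frame of left_floor between -0.078 and 0.078 m and z of chopsticks in the frame of left_floor between -0.01 and 0.04 m) and x of spoon in the frame of left_floor between -0.06 and 0.164 m and y of spoon in the frame of left_floor between -0.078 and 0.078 m and z of spoon in the frame of left_floor between -0.01 and 0.032 m and angle between spoon's own x axis and vertical between 1.42 and 1.72 rad and contact force between the fingers and spoon below 0.1 N and linear speed of spoon below 0.03 m/s) and value of joint drawer_left above 0.15 m) or (((x of chopsticks in the frame of right_floor between -0.06 and 0.164 m and y of chopsticks in the frame of right_floor between -0.078 and 0.078 m and z of chopsticks in the frame of right_floor between -0.01 and 0.04 m) and x of spoon in the frame of right_floor between -0.06 and 0.164 m and y of spoon in the frame of right_floor between -0.078 and 0.078 m and z of spoon in the frame of right_floor between -0.01 and 0.032 m and angle between spoon's own x axis and vertical between 1.42 and 1.72 rad and contact force between the fingers and spoon below 0.1 N and linear speed of spoon below 0.03 m/s) and value of joint drawer_right above 0.15 m))), for 0.2 s.
At the end, for the whole second after the job is handed in: The spoon lies flat (within 8 degrees), at rest and released in the drawer with the chopsticks; that drawer is shut to within 8 mm; the other drawer, with the knives in it, is still open between 50 and 110 mm; tumbler and ice tray are within 30 mm of where they stood (((((x of chopsticks in the frame of left_floor between -0.06 and 0.164 m and y of chopsticks in the frame of left_floor between -0.078 and 0.078 m and z of chopsticks in the frame of left_floor between -0.01 and 0.04 m) and x of spoon in the frame of left_floor between -0.06 and 0.164 m and y of spoon in the frame of left_floor between -0.078 and 0.078 m and z of spoon in the frame of left_floor between -0.01 and 0.032 m and angle between spoon's own x axis and vertical between 1.42 and 1.72 rad and contact force between the fingers and spoon below 0.1 N and linear speed of spoon below 0.03 m/s) and value of joint drawer_left below 0.008 m and velocity of joint drawer_left below 0.01 m/s and value of joint drawer_right between 0.05 and 0.11 m and x of knives in the frame of right_floor between -0.06 and 0.164 m and y of knives in the frame of right_floor between -0.078 and 0.078 m and z of knives in the frame of right_floor between -0.01 and 0.04 m) or (((x of chopsticks in the frame of right_floor between -0.06 and 0.164 m and y of chopsticks in the frame of right_floor between -0.078 and 0.078 m and z of chopsticks in the frame of right_floor between -0.01 and 0.04 m) and x of spoon in the frame of right_floor between -0.06 and 0.164 m and y of spoon in the frame of right_floor between -0.078 and 0.078 m and z of spoon in the frame of right_floor between -0.01 and 0.032 m and angle between spoon's own x axis and vertical between 1.42 and 1.72 rad and contact force between the fingers and spoon below 0.1 N and linear speed of spoon below 0.03 m/s) and value of joint drawer_right below 0.008 m and velocity of joint drawer_right below 0.01 m/s and value of joint drawer_left between 0.05 and 0.11 m and x of knives in the frame of left_floor between -0.06 and 0.164 m and y of knives in the frame of left_floor between -0.078 and 0.078 m and z of knives in the frame of left_floor between -0.01 and 0.04 m)) and distance of each of tumbler, ice_tray from where it was at the start of the episode below 0.03 m); the robot touches nothing.
It fails at once if the drawer with the knives is pulled out beyond 110 mm or pushed in below 50 mm (((x of chopsticks in the frame of left_floor between -0.06 and 0.164 m and y of chopsticks in the frame of left_floor between -0.078 and 0.078 m and z of chopsticks in the frame of left_floor between -0.01 and 0.04 m) and (value of joint drawer_right above 0.11 m or value of joint drawer_right below 0.05 m)) or ((x of chopsticks in the frame of right_floor between -0.06 and 0.164 m and y of chopsticks in the frame of right_floor between -0.078 and 0.078 m and z of chopsticks in the frame of right_floor between -0.01 and 0.04 m) and (value of joint drawer_left above 0.11 m or value of joint drawer_left below 0.05 m))).
It fails at once if the spoon falls or flops down (moves faster than 0.6 m/s while no finger holds it, as after a drop of 20 mm) (contact force between the fingers and spoon below 0.05 N and linear speed of spoon above 0.6 m/s).
It fails at once if a drawer is slammed in (faster than 0.5 m/s) (velocity of joint any of drawer_left, drawer_right below -0.5 m/s).
It fails at once if the tumbler is tipped (angle between tumbler's own z axis and vertical above 0.5 rad).
It also fails if it takes over 67 s, if anything falls off the work surface, if the arm or the gripper's body presses on something with over 40 N, if the wrist force passes 120 N, or if a joint passes its speed limit or range.

## Robot

A 7-joint arm with a two-finger parallel gripper is mounted at the origin on the work surface. World frame = base frame: x ahead of the robot, y to its left, z up, the work surface at z = 0. Lengths are in mm, angles in rad, forces in N, time in s.
With the tool pointing down it reaches from about 425 to 1025 mm from the base axis. Payload 9.4 kg.
Tool frame: the origin (TCP) lies between the finger pads; the fingertips stand 11 mm ahead of it and the grasp point (between the pads) lies 8 mm behind it (r.tip_extent is the distance from the TCP to the fingertips, in mm); z points along the fingers, y is the line along which they close (so a half turn about z gives the same grasp; the last joint's range is limited). The gripper opens to 85 mm and grips with 20 to 120 N. Pads are 22 mm wide; open, the fingers measure 114 mm over their backs; the gripper's body (76 mm by 85 mm) begins 54 mm behind the grasp point. The pads swing forward as they close: fully open they stand 13 mm farther back than shut.
Start: joints at [-1.25, 0.599, -0.003, 1.599, 0.002, 0.943, -0.08], TCP at [280.862, 668.387, 242.275] pointing down, gripper open.
Joint ranges: [-2.57, 2.57], [-0.35, 1.97], [-1.29, 1.29], [0.11, 2.56], [-1.05, 4.19], [0.11, 1.86], [-2.63, 2.63]. Speed limits (rad/s): [2.22, 2.22, 3.01, 3.01, 3.14, 3.14, 3.14].

## Interface

Orientations are given as a unit quaternion [w, x, y, z].
In Python, from rig import readout, viewer, job_done, r gives the robot as it stands.
- The arm moves only by the tool move_arm, never from a script. Its argument "series" is a list of rows, each an object of numbers: "jaw": the closure, from 0 (fully open) to 1 (shut); "dx", "dy", "dz": the shift along the tool's x, y, z in m; "rx", "ry", "rz": the turn, a rotation vector about the tool's x, y, z in degrees. A call has 1 to 12 rows; each row is the pose to reach, as a shift and turn from the pose commanded when the call began, along the tool's axes at that moment; what a row does not reach only later rows make up. A row lasts 1/10 s, in which the tool goes at most 50 mm and 8.59 degrees, less where a joint would pass 70% of its speed; a pose out of reach is approached as far as the arm can. A call with a gripper value outside its range is refused whole. The fingers move at their own pace and stop on an object; "grip_force" is the grip in N (left out, the last holds). Time passes only in rows, so rows that repeat a pose let the fingers close. It gives the time, the measured TCP pose, the force, the opening and the grip force at its end, in the units of the state.
- readout.state(): the state, without advancing time (a new reading comes with each control period).
- viewer.snapshot(name): name is "scene" or "top" or "wrist"; returns a dict with "frame" (480x640x3 uint8, blue, green, red), "range_z" (480x640 float32, mm along the optical axis (not along the pixel's ray), 0 where there is no reading), "vertical_fov" (degrees; the focal length in pixels is half the picture's height over the tangent of half this angle, whatever the lens; pixels are square), "cx", "cy" (the principal point, pixels), "k1" (the pictures are not rectified: a ray, as slopes to the right and down, at radius r is drawn at 1 + k1 r^2 times it, then the intrinsics apply), "cam_to_world" (4x4, takes a point from camera to world coordinates). Camera axes: x right, y up, looking along -z (the intrinsics and any distortion apply to the point x, -y, -z); pixel columns grow to the right and rows downward; lengths in mm; the calibration is good to about 2 mm. A picture is of the moment at which its call begins.
- job_done(): hands the job in; it is judged then, once.
The state is a dict: "t": time; "joint_positions": joint angles; "joint_velocities": joint speeds; "joint_efforts": joint torques, N m; "tool_pos": TCP position; "ee_rot": TCP orientation; "force": force on the tool from outside, world axes, zero at the start; "ft_torque": the same for the moment, N m; "gripper_width": finger opening in mm; "grip_force": force on a finger pad.
Only numpy, scipy, OpenCV 4.12 (cv2) and the standard library are available. Lean on these libraries where they do the work, as an engineer would, in place of code of your own. Each camera call takes 0.05 s, during which the arm holds its last target. There are 200 camera calls.

## Working session

There is one attempt and no reset: what is moved stays moved. The work goes in short steps, Python scripts to look and compute and a tool call to move; the robot and the scene stay as the last step left them, time stands still between calls to the robot, and variables do not carry over. Pictures are saved under pics/ and viewed, at most 11 in all, crops included, and the job is handed in when it is done.

Besides the shell and the picture viewer there is one more tool, called after "Emit:" as name([rows], argument=value, ...), one row to a line, values as JSON. move_arm: Moves the arm, as the interface text tells. Its arguments: {"type":"object","properties":{"series":{"type":"array","items":{"type":"object","properties":{"jaw":{"type":"number"},"dx":{"type":"number"},"dy":{"type":"number"},"dz":{"type":"number"},"rx":{"type":"number"},"ry":{"type":"number"},"rz":{"type":"number"}}}},"grip_force":{"type":"number"}},"required":["series"]}

```bash
ls; mkdir -p pics
cat > h.py <<'E'
import numpy as np, cv2
from rig import readout, viewer, job_done, r
from scipy.spatial.transform import Rotation as R
def snap(n,save=None):
    s=viewer.snapshot(n)
    if save: cv2.imwrite('pics/'+save,s["frame"])
    return s
def rays(s,uv):
    uv=np.atleast_2d(np.array(uv,float)); f=240/np.tan(np.radians(s["vertical_fov"])/2)
    K=np.array([[f,0,s["cx"]],[0,f,s["cy"]],[0,0,1]])
    p=cv2.undistortPoints(uv[:,None],K,np.array([s["k1"],0,0,0.])).reshape(-1,2)
    T=np.array(s["cam_to_world"]); d=np.c_[p[:,0],-p[:,1],-np.ones(len(p))]
    return T[:3,3],d@T[:3,:3].T
def onz(s,uv,z):
    o,d=rays(s,uv); return o+d*((z-o[2])/d[:,2])[:,None]
def depth(s,uv):
    uv=np.atleast_2d(np.array(uv)).astype(int); o,d=rays(s,uv)
    return o+d*s["range_z"][uv[:,1],uv[:,0]][:,None]
def cloud(s):
    v,u=np.mgrid[0:480,0:640]; return depth(s,np.c_[u.ravel(),v.ravel()]).reshape(480,640,3)
E
python3 - <<'E'
from h import *
for n in ("scene","top"):
    s=snap(n,n+"0.png"); print(n,s["cam_to_world"],s["vertical_fov"],s["k1"],(s["range_z"]>0).mean())
    np.savez(n+"0.npz",**s)
st=readout.state();print(st["tool_pos"],st["ee_rot"],st["gripper_width"])
E
```

```text
pics
scene [[ 6.18924103e-01 -4.83827761e-01  6.18743608e-01  1.28646135e+03]
 [ 7.85442704e-01  3.77669428e-01 -4.90352487e-01 -5.78692478e+02]
 [ 3.56560138e-03  7.89478626e-01  6.13767697e-01  7.91545643e+02]
 [ 0.00000000e+00  0.00000000e+00  0.00000000e+00  1.00000000e+00]] 51.5028597185349 0.030845448015781204 0.9958984375
top [[ 1.43847729e-02  9.79566301e-01 -2.00606433e-01  3.55327164e+02]
 [-9.99894623e-01  1.37000895e-02 -4.80099793e-03 -3.93937418e+01]
 [-1.95456970e-03  2.00654355e-01  9.79660150e-01  1.22026913e+03]
 [ 0.00000000e+00  0.00000000e+00  0.00000000e+00  1.00000000e+00]] 52.821252841818556 0.016146969146666735 0.9960416666666667
[280.68805848 668.0256752  241.49863766] [-7.64173405e-05  1.97563539e-01  9.80289835e-01 -6.93673637e-04] 85.53017010858521
```

View pics/top0.png

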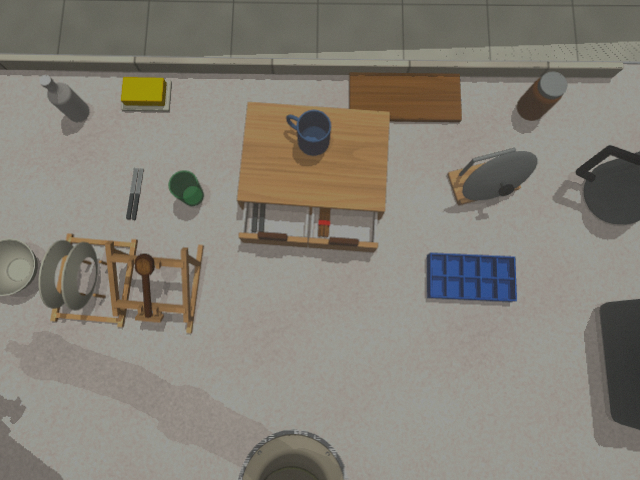

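View pics/scene0.png

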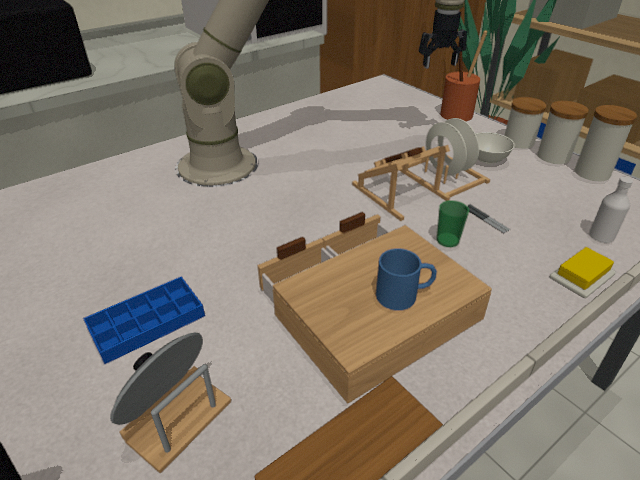

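The top view shows the red-banded chopsticks at (324,222), in the right drawer. The knives are at (256,218), in the left one. The lips are at (273,237) and (344,242), and the spoon runs from its head at (145,264) down to (149,317). The tumbler is at (185,190) and the plates are at about (65,275).

Run:
```python
from h import *
s=dict(np.load("top0.npz")); c=cloud(s); f=s["frame"]; hsv=cv2.cvtColor(f,cv2.COLOR_BGR2HSV)
dark=(f.max(2)<130)&(hsv[...,1]>90)&((hsv[...,0]<15))
n,l,st,ce=cv2.connectedComponentsWithStats(dark.astype(np.uint8))
for i in range(1,n):
    if st[i,4]>25 and st[i,1]>80:
        p=c[l==i]; print(st[i],ce[i].round(1),np.median(p,0).round(1),p.min(0).round(),p.max(0).round())
# unit top
m=(c[...,2]>84)&(c[...,2]<96)&(c[...,0]>400); m[:, :235]=0;m[:,395:]=0
n,l,st,ce=cv2.connectedComponentsWithStats(m.astype(np.uint8)); i=1+st[1:,4].argmax()
P=c[l==i]; print("top",cv2.minAreaRect(P[:,:2].astype(np.float32)),np.median(P[:,2]))
# tumbler, red
for nm,mm in (("green",(abs(hsv[...,0].astype(int)-70)<18)&(hsv[...,1]>100)),("red",(f[...,2]>150)&(f[...,1]<80)&(f[...,0]<80))):
    n,l,st,ce=cv2.connectedComponentsWithStats(mm.astype(np.uint8)); i=1+st[1:,4].argmax(); p=c[l==i]; print(nm,st[i],np.median(p,0),p.min(0),p.max(0))
cv2.imwrite("pics/crop.png",np.vstack([cv2.resize(f[190:260,230:400],(800,330),interpolation=2)[:, :],cv2.resize(f[220:340,20:220],(450,270))[:, :].repeat(1,0) if 0 else cv2.copyMakeBorder(cv2.resize(f[225:335,40:220],(440,269),interpolation=2),0,0,0,360,0)]))
```

```text
[533  81  28  24 161] [541.9  95.5] [ 936.7 -596.7  105.2] [ 923. -645.   94.] [ 985. -584.  121.]
[414  89  47  28 312] [439.4 102. ] [ 966.3 -374.2   19.3] [ 355. -427.   13.] [1005.  -39. 1220.]
[409  92  12  11  32] [415.  98.] [ 975.7 -308.5   19.1] [ 966. -320.   11.] [ 997. -291.   22.]
[419 113  34   9 121] [436.8 117.4] [ 921.9 -368.9   18. ] [ 914. -405.    6.] [ 935. -317.   25.]
[400 115  18   6  40] [407.6 118. ] [ 919.5 -285.8   17.7] [ 917. -312.    7.] [ 929. -267.   23.]
[319 212  11   9  46] [324.3 216.2] [646.5 -66.2  25.8] [635. -79.  18.] [659. -53.  32.]
[318 224  12  13  82] [323.2 229.5] [612.4 -63.9  25.6] [596. -79.  13.] [626. -51.  32.]
[258 232  29   7 128] [271.7 235. ] [580.   58.  102.9] [574.  25.  97.] [587.  91. 108.]
[329 238  30   6 128] [343.5 240.5] [ 569.8 -110.7  102.6] [ 563. -148.   71.] [576. -77. 109.]
[132 254  22  64 456] [145.3 282. ] [466.9 339.3 129. ] [355. -39.   1.] [ 523.  417. 1220.]
top ((786.9986572265625, -39.35661315917969), (362.99591064453125, 262.8791198730469), 86.4273681640625) 91.19306813346975
green [183 187  19  17 222] [684.5176505  263.44982052  57.66904588] [668.71064408 242.69303907  -1.00132569] [725.70845079 301.24237508 104.45313272]
red [319 221  11   3  29] [630.00805041 -63.57144506  29.252395  ] [627.03157968 -78.83327788  26.6822159 ] [633.26143412 -53.4178418   32.29138643]
```

View pics/crop.png

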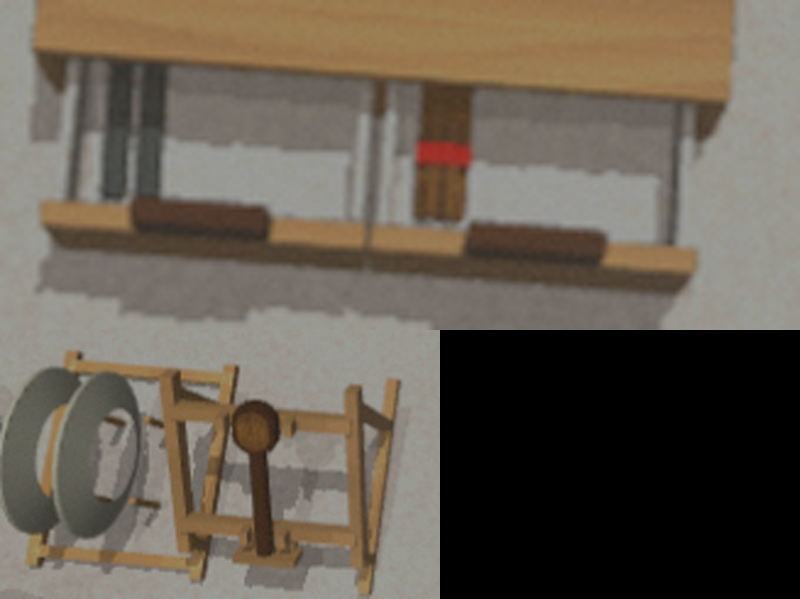

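The crop confirms it: chopsticks in the right drawer, knives in the left. The spoon's handle lies between the lower bar's cheeks. Next I measure the spoon's axis and the unit's frame.

Run:
```python
from h import *
s=dict(np.load("top0.npz")); c=cloud(s); f=s["frame"]; hsv=cv2.cvtColor(f,cv2.COLOR_BGR2HSV)
dark=(f.max(2)<130)&(hsv[...,1]>90)&(hsv[...,0]<15); dark[:,:125]=0;dark[:,165:]=0;dark[:245]=0;dark[325:]=0
P=c[dark&(c[...,2]>50)&(c[...,2]<200)]; P=P[(P[:,0]>370)&(P[:,0]<540)]
print(len(P),P.min(0),P.max(0))
v,u=np.where(dark)
for vv in range(250,322,5):
    uu=u[v==vv]
    if len(uu): m=int(np.median(uu)); print(vv,uu.min(),uu.max(),c[vv,m].round(1))
# axis: undistorted top-view centreline of handle rows intersected with plane z=115+tan35*(x-x0)
H=P[P[:,2]<128]; A=np.c_[H[:,0],np.ones(len(H))]
print("z(x) slope",np.linalg.lstsq(A,H[:,2],rcond=None)[0],"y(x)",np.linalg.lstsq(A,H[:,1],rcond=None)[0])
m=(c[...,2]>84)&(c[...,2]<96)&(c[...,0]>640); m[:, :235]=0;m[:,395:]=0
Q=c[m]; print("unit box",cv2.boxPoints(cv2.minAreaRect(Q[:,:2].astype(np.float32))))
```

```text
480 [379.66151638 303.85456139  53.62163269] [525.16797457 387.52668635 168.01237814]
255 140 148 [518.7 333.5 164.8]
260 133 153 [507.9 333.2 162.9]
265 133 160 [498.  324.1 154.8]
270 136 152 [487.4 327.1 149.8]
275 142 148 [477.6 337.1 137.4]
280 143 148 [466.9 338.1 132. ]
285 129 148 [456.6 340.3 122.7]
290 143 149 [445.8 339.2 116.7]
295 128 149 [435.2 341.3 107.6]
300 144 149 [424.4 343.6  98.3]
305 145 150 [413.3 341.9  93.4]
310 144 157 [402.2 340.9  86.8]
315 145 156 [391.  339.8  80.3]
320 144 144 [379.7 353.5  71.3]
z(x) slope [   0.70325366 -198.89258878] y(x) [-6.48936924e-02  3.68378064e+02]
unit box [[ 644.50476 -212.31134]
 [ 906.8729  -228.69235]
 [ 929.49255  133.59811]
 [ 667.1244   149.97913]]
```

```bash
cat >> h.py <<'E'
def down(psi,pitch=0):
    "tool y at heading psi deg; pitch tilts tool z from down toward world heading psi-90 (=-tool x)"
    p=np.radians(psi); x=np.array([-np.sin(p),np.cos(p),0]); y=np.array([np.cos(p),np.sin(p),0])
    return R.from_matrix(np.c_[x,y,[0,0,-1.]])*R.from_euler('y',-pitch,degrees=True)
def delta(pos,Rt,base=None):
    s=readout.state(); q=s["ee_rot"]; R0=base[1] if base else R.from_quat(np.r_[q[1:],q[0]]); p0=base[0] if base else s["tool_pos"]
    d=R0.inv().apply(np.array(pos)-p0)/1000; rv=(R0.inv()*Rt).as_rotvec(degrees=True)
    print("d",d.round(4),"rot",rv.round(2)); return d,rv
E
python3 - <<'E'
from h import *
delta([571,-110.7,165],down(-3.57)); delta([571,-110.7,241],down(-3.57))
print(down(90,35).as_matrix())
E
```

```text
d [-0.5693 -0.6054  0.0774] rot [-6.000e-02  6.000e-02  7.078e+01]
d [-0.5693 -0.6055  0.0014] rot [-6.000e-02  6.000e-02  7.078e+01]
[[-8.19152044e-01  6.12323400e-17  5.73576436e-01]
 [ 5.01585965e-17  1.00000000e+00 -3.51214273e-17]
 [-5.73576436e-01  0.00000000e+00 -8.19152044e-01]]
```

Emit:
move_arm([
  {"dx": -0.57,"dy": -0.605,"dz": 0,"rz": 70.8,"jaw": 0.3},
  {"dx": -0.57,"dy": -0.605,"dz": 0,"rz": 70.8,"jaw": 0.3},
  {"dx": -0.57,"dy": -0.605,"dz": 0,"rz": 70.8,"jaw": 0.3},
  {"dx": -0.57,"dy": -0.605,"dz": 0,"rz": 70.8,"jaw": 0.3},
  {"dx": -0.57,"dy": -0.605,"dz": 0,"rz": 70.8,"jaw": 0.3},
  {"dx": -0.57,"dy": -0.605,"dz": 0,"rz": 70.8,"jaw": 0.3},
  {"dx": -0.57,"dy": -0.605,"dz": 0,"rz": 70.8,"jaw": 0.3},
  {"dx": -0.57,"dy": -0.605,"dz": 0,"rz": 70.8,"jaw": 0.3},
  {"dx": -0.57,"dy": -0.605,"dz": 0,"rz": 70.8,"jaw": 0.3},
  {"dx": -0.57,"dy": -0.605,"dz": 0,"rz": 70.8,"jaw": 0.3},
  {"dx": -0.57,"dy": -0.605,"dz": 0,"rz": 70.8,"jaw": 0.3},
  {"dx": -0.57,"dy": -0.605,"dz": 0,"rz": 70.8,"jaw": 0.3},
])

```text
invalid input at $.series[0]: expected keys jaw, dx, dy, dz, rx, ry, rz
```

Run:
```python
from h import *
delta([571,-110.7,185],down(-3.57)); print(readout.state()["t"])
```

```text
d [-0.5693 -0.6054  0.0574] rot [-6.000e-02  6.000e-02  7.078e+01]
0.1
```

Emit:
move_arm([
  {"dx": -0.57,"dy": -0.605,"dz": 0,"rx": 0,"ry": 0,"rz": 70.8,"jaw": 0.3},
  {"dx": -0.57,"dy": -0.605,"dz": 0,"rx": 0,"ry": 0,"rz": 70.8,"jaw": 0.3},
  {"dx": -0.57,"dy": -0.605,"dz": 0,"rx": 0,"ry": 0,"rz": 70.8,"jaw": 0.3},
  {"dx": -0.57,"dy": -0.605,"dz": 0,"rx": 0,"ry": 0,"rz": 70.8,"jaw": 0.3},
  {"dx": -0.57,"dy": -0.605,"dz": 0,"rx": 0,"ry": 0,"rz": 70.8,"jaw": 0.3},
  {"dx": -0.57,"dy": -0.605,"dz": 0,"rx": 0,"ry": 0,"rz": 70.8,"jaw": 0.3},
  {"dx": -0.57,"dy": -0.605,"dz": 0,"rx": 0,"ry": 0,"rz": 70.8,"jaw": 0.3},
  {"dx": -0.57,"dy": -0.605,"dz": 0,"rx": 0,"ry": 0,"rz": 70.8,"jaw": 0.3},
  {"dx": -0.57,"dy": -0.605,"dz": 0,"rx": 0,"ry": 0,"rz": 70.8,"jaw": 0.3},
  {"dx": -0.57,"dy": -0.605,"dz": 0,"rx": 0,"ry": 0,"rz": 70.8,"jaw": 0.3},
  {"dx": -0.57,"dy": -0.605,"dz": 0,"rx": 0,"ry": 0,"rz": 70.8,"jaw": 0.3},
  {"dx": -0.57,"dy": -0.605,"dz": 0,"rx": 0,"ry": 0,"rz": 70.8,"jaw": 0.3},
])

```text
t: 1.3
tool_pos: [491.3, 104.6, 242.3]
ee_rot: [-0.0, 0.729, 0.685, 0.0]
force: [1.4, 0.7, 0.3]
gripper_width: 60.1
grip_force: 0.0
```

Run:
```python
from h import *
delta([571,-110.7,185],down(-3.57)); s=readout.state(); print(s["t"],s["tool_pos"],s["gripper_width"])
```

```text
d [-0.2099  0.093   0.0573] rot [-0.   -0.    0.01]
1.3 [491.2544271  104.57711111 242.27393819] 60.094984683508244
```

Emit:
move_arm([
  {"dx": -0.21,"dy": 0.093,"dz": 0.05,"rx": 0,"ry": 0,"rz": 0,"jaw": 0.3},
  {"dx": -0.21,"dy": 0.093,"dz": 0.05,"rx": 0,"ry": 0,"rz": 0,"jaw": 0.3},
  {"dx": -0.21,"dy": 0.093,"dz": 0.05,"rx": 0,"ry": 0,"rz": 0,"jaw": 0.3},
  {"dx": -0.21,"dy": 0.093,"dz": 0.05,"rx": 0,"ry": 0,"rz": 0,"jaw": 0.3},
  {"dx": -0.21,"dy": 0.093,"dz": 0.05,"rx": 0,"ry": 0,"rz": 0,"jaw": 0.3},
  {"dx": -0.21,"dy": 0.093,"dz": 0.05,"rx": 0,"ry": 0,"rz": 0,"jaw": 0.3},
])

```text
t: 1.9
tool_pos: [571.1, -114.7, 191.3]
ee_rot: [0.001, 0.731, 0.682, -0.001]
force: [0.4, 1.0, 0.4]
gripper_width: 59.6
grip_force: 0.0
```

Run:
```python
from h import *
s=snap("wrist","w1.png"); print(s["cam_to_world"])
c=cloud(s); m=(c[...,2]>97)&(c[...,2]<108); P=c[m]; print(len(P),np.median(P,0)); print(cv2.minAreaRect(P[:,:2].astype(np.float32)) if len(P) else 0)
np.savez("w1.npz",**s); delta([571,-110.7,92],down(-3.57))
```

```text
[[ 9.97557109e-01  6.73366498e-02  1.85900450e-02  5.76502349e+02]
 [-6.98487652e-02  9.57749173e-01  2.78994036e-01 -4.42718638e+01]
 [ 9.81923510e-04 -2.79610975e-01  9.60112878e-01  3.22088479e+02]
 [ 0.00000000e+00  0.00000000e+00  0.00000000e+00  1.00000000e+00]]
2562 [571.2815151  -97.84039055 101.07056907]
((674.1867065429688, -60.65155029296875), (181.00108337402344, 217.9052276611328), 86.55990600585938)
d [0.0012 0.0006 0.0995] rot [-0.06  0.06 -0.28]
```

View pics/w1.png

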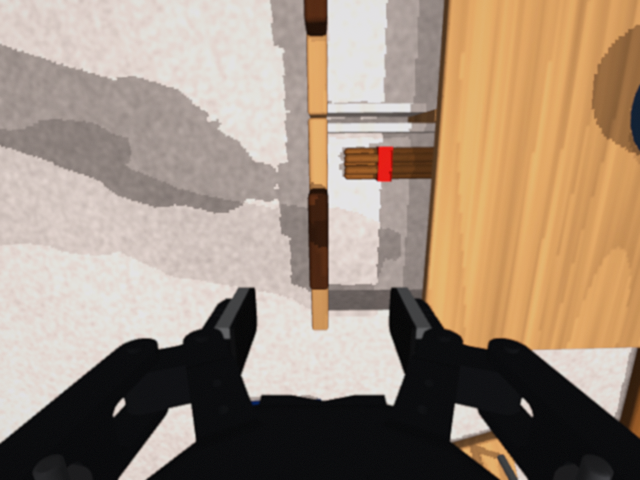

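The wrist view shows the right lip at (309–328, 188–290) between the open fingers, and the chopsticks at (390,163). I now descend, then grip.

Emit:
move_arm([
  {"dx": 0.001,"dy": 0,"dz": 0.04,"rx": 0,"ry": 0,"rz": 0,"jaw": 0.3},
  {"dx": 0.001,"dy": 0,"dz": 0.08,"rx": 0,"ry": 0,"rz": 0,"jaw": 0.3},
  {"dx": 0.001,"dy": 0,"dz": 0.099,"rx": 0,"ry": 0,"rz": 0,"jaw": 0.3},
  {"dx": 0.001,"dy": 0,"dz": 0.099,"rx": 0,"ry": 0,"rz": 0,"jaw": 0.6},
  {"dx": 0.001,"dy": 0,"dz": 0.099,"rx": 0,"ry": 0,"rz": 0,"jaw": 0.8},
  {"dx": 0.001,"dy": 0,"dz": 0.099,"rx": 0,"ry": 0,"rz": 0,"jaw": 1},
  {"dx": 0.001,"dy": 0,"dz": 0.099,"rx": 0,"ry": 0,"rz": 0,"jaw": 1},
  {"dx": 0.001,"dy": 0,"dz": 0.099,"rx": 0,"ry": 0,"rz": 0,"jaw": 1},
  {"dx": 0.001,"dy": 0,"dz": 0.099,"rx": 0,"ry": 0,"rz": 0,"jaw": 1},
], grip_force=50)

```text
t: 2.85
tool_pos: [571.4, -107.6, 94.9]
ee_rot: [0.001, 0.729, 0.685, 0.001]
force: [-0.8, 1.4, 7.6]
gripper_width: 12.7
grip_force: 50.6
```

Emit:
move_arm([
  {"dx": 0,"dy": -0.005,"dz": 0,"rx": 0,"ry": 0,"rz": 0,"jaw": 1},
  {"dx": 0,"dy": -0.017,"dz": 0,"rx": 0,"ry": 0,"rz": 0,"jaw": 1},
  {"dx": 0,"dy": -0.032,"dz": 0,"rx": 0,"ry": 0,"rz": 0,"jaw": 1},
  {"dx": 0,"dy": -0.047,"dz": 0,"rx": 0,"ry": 0,"rz": 0,"jaw": 1},
  {"dx": 0,"dy": -0.062,"dz": 0,"rx": 0,"ry": 0,"rz": 0,"jaw": 1},
  {"dx": 0,"dy": -0.077,"dz": 0,"rx": 0,"ry": 0,"rz": 0,"jaw": 1},
  {"dx": 0,"dy": -0.092,"dz": 0,"rx": 0,"ry": 0,"rz": 0,"jaw": 1},
  {"dx": 0,"dy": -0.106,"dz": 0,"rx": 0,"ry": 0,"rz": 0,"jaw": 1},
  {"dx": 0,"dy": -0.116,"dz": 0,"rx": 0,"ry": 0,"rz": 0,"jaw": 1},
  {"dx": 0,"dy": -0.122,"dz": 0,"rx": 0,"ry": 0,"rz": 0,"jaw": 1},
  {"dx": 0,"dy": -0.125,"dz": 0,"rx": 0,"ry": 0,"rz": 0,"jaw": 1},
  {"dx": 0,"dy": -0.125,"dz": 0,"rx": 0,"ry": 0,"rz": 0,"jaw": 1},
])

```text
t: 4.05
tool_pos: [446.5, -99.9, 94.7]
ee_rot: [0.001, 0.729, 0.685, 0.001]
force: [-1.4, 1.8, 16.5]
gripper_width: 12.6
grip_force: 51.9
```

Run:
```python
from h import *
s=readout.state(); print(s["tool_pos"],s["force"],s["joint_positions"])
q=s["ee_rot"]; print(R.from_quat(np.r_[q[1:],q[0]]).as_matrix().round(3))
```

```text
[446.4789544  -99.89305258  94.74611846] [-1.43969066  1.78872637 16.50426314] [-0.02944663  0.55464784  0.17917751  2.33503026 -0.35856842  0.27286821
  0.40709474]
[[ 0.062  0.998  0.003]
 [ 0.998 -0.062  0.   ]
 [ 0.001  0.003 -1.   ]]
```

Emit:
move_arm([
  {"dx": 0,"dy": -0.003,"dz": 0,"rx": 0,"ry": 0,"rz": 0,"jaw": 1},
  {"dx": 0,"dy": -0.005,"dz": 0,"rx": 0,"ry": 0,"rz": 0,"jaw": 1},
  {"dx": 0,"dy": -0.005,"dz": 0,"rx": 0,"ry": 0,"rz": 0,"jaw": 1},
  {"dx": 0,"dy": -0.005,"dz": 0,"rx": 0,"ry": 0,"rz": 0,"jaw": 0.4},
  {"dx": 0,"dy": -0.005,"dz": 0,"rx": 0,"ry": 0,"rz": 0,"jaw": 0.4},
  {"dx": 0,"dy": -0.005,"dz": 0,"rx": 0,"ry": 0,"rz": 0,"jaw": 0.4},
  {"dx": 0,"dy": -0.005,"dz": 0,"rx": 0,"ry": 0,"rz": 0,"jaw": 0.4},
  {"dx": 0,"dy": -0.005,"dz": -0.03,"rx": 0,"ry": 0,"rz": 0,"jaw": 0.4},
  {"dx": 0,"dy": -0.005,"dz": -0.08,"rx": 0,"ry": 0,"rz": 0,"jaw": 0.4},
  {"dx": 0,"dy": -0.005,"dz": -0.13,"rx": 0,"ry": 0,"rz": 0,"jaw": 0.4},
  {"dx": 0,"dy": -0.005,"dz": -0.16,"rx": 0,"ry": 0,"rz": 0,"jaw": 0.4},
  {"dx": 0,"dy": -0.005,"dz": -0.16,"rx": 0,"ry": 0,"rz": 0,"jaw": 0.4},
])

```text
t: 5.25
tool_pos: [442.6, -100.3, 256.9]
ee_rot: [0.002, 0.729, 0.685, 0.003]
force: [0.4, 0.7, -1.2]
gripper_width: 51.1
grip_force: 0.0
```

Run:
```python
from h import *
s=snap("top","t2.png"); c=cloud(s); f=s["frame"]; hsv=cv2.cvtColor(f,cv2.COLOR_BGR2HSV)
dark=(f.max(2)<130)&(hsv[...,1]>90)&(hsv[...,0]<15)&(c[...,2]>95)&(c[...,2]<110)&(c[...,0]<640)&(abs(c[...,1])<180)
n,l,st,ce=cv2.connectedComponentsWithStats(dark.astype(np.uint8))
for i in range(1,n):
    if st[i,4]>15: print(st[i],np.median(c[l==i],0))
# pre-grasp view pose above spoon
t=np.radians(-4.5); ax=np.array([np.cos(np.radians(35))*np.cos(t),np.cos(np.radians(35))*np.sin(t),np.sin(np.radians(35))])
Rt=down(90-4.5,35); g=np.array([460.3,338.5,115])+5*ax
pos=g-100*Rt.as_matrix()[:,2]; print(pos); delta(pos,Rt); print(readout.state()["t"],readout.state()["joint_positions"])
```

```text
[258 232  29   7 131] [579.97507446  58.11205768 102.97273923]
[407.2023052  342.67887921 199.78308661]
d [ 0.4395 -0.0623  0.0552] rot [-26.91 -27.42 -86.09]
5.3 [-0.23831911  0.26985144  0.42509331  2.20596614 -0.17478065  0.69217835
  0.24553864]
```

Emit:
move_arm([
  {"dx": 0.44,"dy": -0.03,"dz": 0,"rx": -26.9,"ry": -27.4,"rz": -86.1,"jaw": 0.4},
  {"dx": 0.44,"dy": -0.03,"dz": 0,"rx": -26.9,"ry": -27.4,"rz": -86.1,"jaw": 0.4},
  {"dx": 0.44,"dy": -0.03,"dz": 0,"rx": -26.9,"ry": -27.4,"rz": -86.1,"jaw": 0.4},
  {"dx": 0.44,"dy": -0.03,"dz": 0,"rx": -26.9,"ry": -27.4,"rz": -86.1,"jaw": 0.4},
  {"dx": 0.44,"dy": -0.03,"dz": 0,"rx": -26.9,"ry": -27.4,"rz": -86.1,"jaw": 0.4},
  {"dx": 0.44,"dy": -0.03,"dz": 0,"rx": -26.9,"ry": -27.4,"rz": -86.1,"jaw": 0.4},
  {"dx": 0.44,"dy": -0.03,"dz": 0,"rx": -26.9,"ry": -27.4,"rz": -86.1,"jaw": 0.4},
  {"dx": 0.44,"dy": -0.03,"dz": 0,"rx": -26.9,"ry": -27.4,"rz": -86.1,"jaw": 0.4},
  {"dx": 0.44,"dy": -0.03,"dz": 0,"rx": -26.9,"ry": -27.4,"rz": -86.1,"jaw": 0.4},
  {"dx": 0.44,"dy": -0.03,"dz": 0,"rx": -26.9,"ry": -27.4,"rz": -86.1,"jaw": 0.4},
  {"dx": 0.44,"dy": -0.03,"dz": 0,"rx": -26.9,"ry": -27.4,"rz": -86.1,"jaw": 0.4},
  {"dx": 0.44,"dy": -0.03,"dz": 0,"rx": -26.9,"ry": -27.4,"rz": -86.1,"jaw": 0.4},
])

```text
t: 6.5
tool_pos: [436.7, 339.9, 251.0]
ee_rot: [0.297, 0.035, 0.954, -0.014]
force: [-0.3, -0.1, 0.1]
gripper_width: 51.0
grip_force: 0.0
```

Run:
```python
from h import *
st=readout.state(); print(st["t"],st["tool_pos"],st["joint_positions"])
delta([405,343,225],down(85.5,35))
s=snap("top"); c=cloud(s); f=s["frame"]; hsv=cv2.cvtColor(f,cv2.COLOR_BGR2HSV)
dark=(f.max(2)<130)&(hsv[...,1]>90)&(hsv[...,0]<15)&(c[...,2]>95)&(c[...,2]<110)&(c[...,0]<640)&(abs(c[...,1])<180)
n,l,q,ce=cv2.connectedComponentsWithStats(dark.astype(np.uint8))
for i in range(1,n):
    if q[i,4]>15: print(q[i],np.median(c[l==i],0))
s=snap("wrist","w3.png");np.savez("w3.npz",**s)
```

```text
6.5 [436.69728888 339.93792934 250.99568175] [-1.41585974  0.36617426  0.46016485  2.30169505  1.07548611  0.42226879
 -0.48779555]
d [0.041  0.0009 0.0033] rot [-0.2  -0.37  0.4 ]
[257 232  30   7 129] [579.96038249  58.02497083 103.08952618]
[325 292  30   6  87] [444.23649986 -98.19273055 102.61681206]
```

View pics/w3.png

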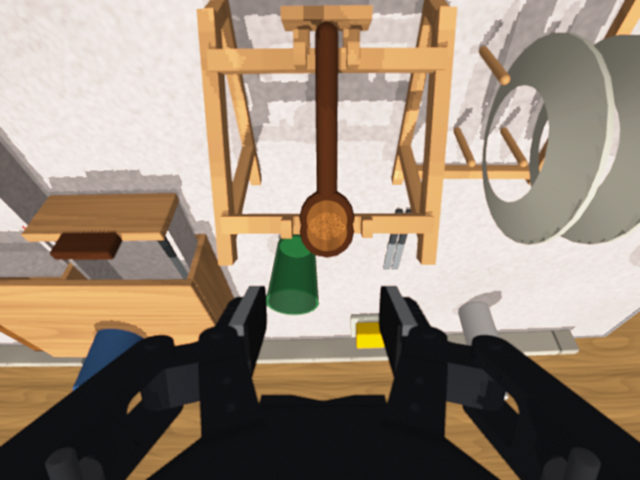

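The wrist view shows the spoon upright in the frame. Its handle runs along u≈327 from v≈25 to 195, and its head is at (327,225). I'll take its axis from the depth.

Run:
```python
from h import *
s=dict(np.load("w3.npz")); c=cloud(s); f=s["frame"]; hsv=cv2.cvtColor(f,cv2.COLOR_BGR2HSV)
m=(f.max(2)<120)&(hsv[...,1]>110)&(hsv[...,0]<15); m[:,:295]=0;m[:,360:]=0;m[260:]=0
pts=[]
for v in range(40,180,5):
    u=np.where(m[v])[0]; 
    if len(u): pts.append((u.mean(),v,len(u)))
pts=np.array(pts); print(pts[::5])
uv=pts[:,:2]; P=depth(s,uv.round()); 
# exact: cast the mid-pixel ray, use depth
o,d=rays(s,uv); P=o+d*s["range_z"][uv[:,1].astype(int),uv[:,0].round().astype(int)][:,None]
k,b=np.polyfit(P[:,0],P[:,1],1); kz,bz=np.polyfit(P[:,0],P[:,2],1); print("y",k,b,np.degrees(np.arctan(k)),"z",kz,bz)
t=np.arctan(k); pit=np.arctan(kz*np.cos(t)); print(np.degrees(pit))
x0=(115-bz+8/np.cos(pit))/kz; print("origin",x0,k*x0+b)
h=c[m&(np.arange(480)[:,None]>185)]; print("head max", h.max(0), "min all",c[m].min(0))
```

```text
[[326.   40.   21. ]
 [327.   65.   23. ]
 [326.   90.   21. ]
 [326.5 115.   20. ]
 [326.5 140.   20. ]
 [326.  165.   19. ]]
y -0.07750873983931995 376.31366164848123 -4.432062482299115 z 0.7081324287789876 -198.58176336050477
35.222660474955845
origin 456.6584843301602 340.91863799111667
head max [514.64884228 360.01290207 319.4960271 ] min all [305.7860342  315.78651485  53.17685301]
```

Run:
```python
from h import *
Rt=down(90-4.4,35.1); M=Rt.as_matrix(); ax=-M[:,0]; print(ax)
g=np.array([458.5,340.3,115])+5*ax-5*M[:,2]
delta(g-60*M[:,2],Rt); delta(g,Rt)
```

```text
[ 0.81573843 -0.06276765  0.57500525]
d [0.0568 0.0012 0.0595] rot [-0.25 -0.48 -0.22]
d [0.0563 0.0015 0.1195] rot [-0.25 -0.48 -0.22]
```

Emit:
move_arm([
  {"dx": 0.03,"dy": 0.001,"dz": 0.02,"rx": -0.2,"ry": -0.5,"rz": -0.2,"jaw": 0.4},
  {"dx": 0.0565,"dy": 0.0015,"dz": 0.05,"rx": -0.2,"ry": -0.5,"rz": -0.2,"jaw": 0.4},
  {"dx": 0.0565,"dy": 0.0015,"dz": 0.06,"rx": -0.2,"ry": -0.5,"rz": -0.2,"jaw": 0.4},
  {"dx": 0.0565,"dy": 0.0015,"dz": 0.07,"rx": -0.2,"ry": -0.5,"rz": -0.2,"jaw": 0.4},
  {"dx": 0.0565,"dy": 0.0015,"dz": 0.085,"rx": -0.2,"ry": -0.5,"rz": -0.2,"jaw": 0.4},
  {"dx": 0.0565,"dy": 0.0015,"dz": 0.1,"rx": -0.2,"ry": -0.5,"rz": -0.2,"jaw": 0.4},
  {"dx": 0.0565,"dy": 0.0015,"dz": 0.112,"rx": -0.2,"ry": -0.5,"rz": -0.2,"jaw": 0.4},
  {"dx": 0.0565,"dy": 0.0015,"dz": 0.1195,"rx": -0.2,"ry": -0.5,"rz": -0.2,"jaw": 0.4},
  {"dx": 0.0565,"dy": 0.0015,"dz": 0.1195,"rx": -0.2,"ry": -0.5,"rz": -0.2,"jaw": 0.4},
  {"dx": 0.0565,"dy": 0.0015,"dz": 0.1195,"rx": -0.2,"ry": -0.5,"rz": -0.2,"jaw": 0.4},
], grip_force=25)

```text
t: 7.6
tool_pos: [460.7, 340.5, 123.0]
ee_rot: [0.303, 0.036, 0.952, -0.011]
force: [0.6, -0.3, 0.1]
gripper_width: 51.3
grip_force: 0.0
```

Run:
```python
from h import *
Rt=down(90-4.4,35.1); M=Rt.as_matrix(); ax=-M[:,0]
g=np.array([458.5,340.3,115])+5*ax-5*M[:,2]
delta(g,Rt); s=snap("wrist","w4.png"); print(readout.state()["force"])
```

```text
d [ 0.0014 -0.0004  0.0003] rot [0.05 0.14 0.01]
[ 0.18594934 -0.4617222  -0.41831892]
```

View pics/w4.png

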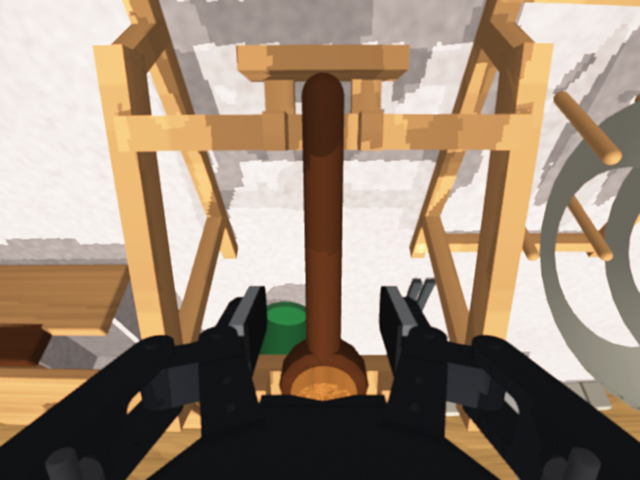

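The spoon handle at u≈323 is centred between the fingers, which are at about 250 and 395. I close gently.

Emit:
move_arm([
  {"dx": 0,"dy": 0,"dz": 0,"rx": 0,"ry": 0,"rz": 0,"jaw": 0.6},
  {"dx": 0,"dy": 0,"dz": 0,"rx": 0,"ry": 0,"rz": 0,"jaw": 0.7},
  {"dx": 0,"dy": 0,"dz": 0,"rx": 0,"ry": 0,"rz": 0,"jaw": 0.8},
  {"dx": 0,"dy": 0,"dz": 0,"rx": 0,"ry": 0,"rz": 0,"jaw": 1},
  {"dx": 0,"dy": 0,"dz": 0,"rx": 0,"ry": 0,"rz": 0,"jaw": 1},
  {"dx": 0,"dy": 0,"dz": 0,"rx": 0,"ry": 0,"rz": 0,"jaw": 1},
  {"dx": 0,"dy": 0,"dz": 0,"rx": 0,"ry": 0,"rz": 0,"jaw": 1},
], grip_force=30)

```text
t: 8.35
tool_pos: [460.1, 341.2, 123.2]
ee_rot: [0.303, 0.035, 0.952, -0.011]
force: [-3.2, 0.6, 5.7]
gripper_width: 14.5
grip_force: 29.2
```

Emit:
move_arm([
  {"dx": 0,"dy": 0,"dz": -0.005,"rx": 0,"ry": 0,"rz": 0,"jaw": 1},
  {"dx": 0,"dy": 0,"dz": -0.015,"rx": 0,"ry": 0,"rz": 0,"jaw": 1},
  {"dx": 0,"dy": 0,"dz": -0.03,"rx": 0,"ry": 0,"rz": 0,"jaw": 1},
  {"dx": 0,"dy": 0,"dz": -0.05,"rx": 0,"ry": 0,"rz": 0,"jaw": 1},
  {"dx": 0,"dy": 0,"dz": -0.075,"rx": 0,"ry": 0,"rz": 0,"jaw": 1},
  {"dx": 0,"dy": 0,"dz": -0.1,"rx": 0,"ry": 0,"rz": 0,"jaw": 1},
  {"dx": -0.02,"dy": 0,"dz": -0.12,"rx": 0,"ry": 0,"rz": 0,"jaw": 1},
  {"dx": -0.05,"dy": 0,"dz": -0.14,"rx": 0,"ry": 0,"rz": 0,"jaw": 1},
  {"dx": -0.07,"dy": 0,"dz": -0.15,"rx": 0,"ry": 0,"rz": 0,"jaw": 1},
  {"dx": -0.07,"dy": 0,"dz": -0.15,"rx": 0,"ry": 0,"rz": 0,"jaw": 1},
])

```text
t: 9.35
tool_pos: [432.4, 343.2, 288.7]
ee_rot: [0.303, 0.037, 0.952, -0.009]
force: [0.1, 0.0, -1.1]
gripper_width: 14.7
grip_force: 29.4
```

Run:
```python
from h import *
s=readout.state(); print(s["gripper_width"],s["grip_force"],s["tool_pos"],s["force"])
u=np.array([.998,-.0623]);w=np.array([.0623,.998])
lip=np.array([444.2,-98.2]); floor=lip+(7+60)*u; tgt=floor+40*u-22*w; print("floor",floor,"tgt",tgt)
delta([*tgt,260],down(90-3.57)); delta([*tgt,125],down(90-3.57))
w4=snap("wrist","w5.png"); c=cloud(w4); f=w4["frame"]
```

```text
14.707993073736771 29.428785145282745 [432.40120782 343.15103084 288.6573702 ] [ 0.10904349  0.03605722 -1.14699892]
floor [ 511.066  -102.3741] tgt [ 549.6154 -126.8221]
d [-0.1095 -0.4599  0.1092] rot [ 0.11 35.29 -0.86]
d [-0.0315 -0.4608  0.2193] rot [ 0.11 35.29 -0.86]
```

View pics/w5.png

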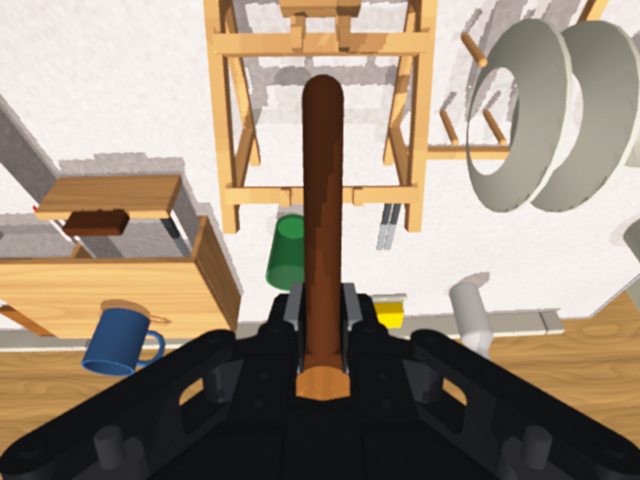

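Emit:
move_arm([
  {"dx": -0.005,"dy": -0.02,"dz": 0.005,"rx": 0,"ry": 2,"rz": 0,"jaw": 1},
  {"dx": -0.02,"dy": -0.06,"dz": 0.02,"rx": 0,"ry": 6,"rz": 0,"jaw": 1},
  {"dx": -0.03,"dy": -0.1,"dz": 0.03,"rx": 0,"ry": 10,"rz": 0,"jaw": 1},
  {"dx": -0.04,"dy": -0.145,"dz": 0.04,"rx": 0,"ry": 15,"rz": -0.3,"jaw": 1},
  {"dx": -0.05,"dy": -0.19,"dz": 0.05,"rx": 0,"ry": 20,"rz": -0.5,"jaw": 1},
  {"dx": -0.06,"dy": -0.235,"dz": 0.06,"rx": 0,"ry": 25,"rz": -0.9,"jaw": 1},
  {"dx": -0.07,"dy": -0.28,"dz": 0.07,"rx": 0,"ry": 29,"rz": -0.9,"jaw": 1},
  {"dx": -0.08,"dy": -0.325,"dz": 0.08,"rx": 0,"ry": 32,"rz": -0.9,"jaw": 1},
  {"dx": -0.09,"dy": -0.37,"dz": 0.09,"rx": 0,"ry": 34,"rz": -0.9,"jaw": 1},
  {"dx": -0.1,"dy": -0.41,"dz": 0.1,"rx": 0,"ry": 35.3,"rz": -0.9,"jaw": 1},
  {"dx": -0.108,"dy": -0.44,"dz": 0.107,"rx": 0,"ry": 35.3,"rz": -0.9,"jaw": 1},
  {"dx": -0.113,"dy": -0.46,"dz": 0.1115,"rx": 0,"ry": 35.3,"rz": -0.9,"jaw": 1},
])

```text
t: 10.6
tool_pos: [550.1, -119.4, 257.9]
ee_rot: [-0.002, 0.03, 1.0, -0.003]
force: [1.0, 0.9, -0.7]
gripper_width: 14.4
grip_force: 29.4
```

Run:
```python
from h import *
s=readout.state(); print(s["t"],s["gripper_width"],s["tool_pos"],s["force"])
delta([553.6,-127.1,125],down(90-3.57))
s=snap("wrist","w6.png"); np.savez("w6.npz",**s)
# spoon attitude from scene camera depth later
```

```text
10.6 14.415910868300223 [ 550.06438415 -119.43458746  257.93843783] [ 1.00077328  0.92070864 -0.73319641]
d [-0.0046 -0.0067  0.133 ] rot [-0.32 -0.26  0.13]
```

View pics/w6.png

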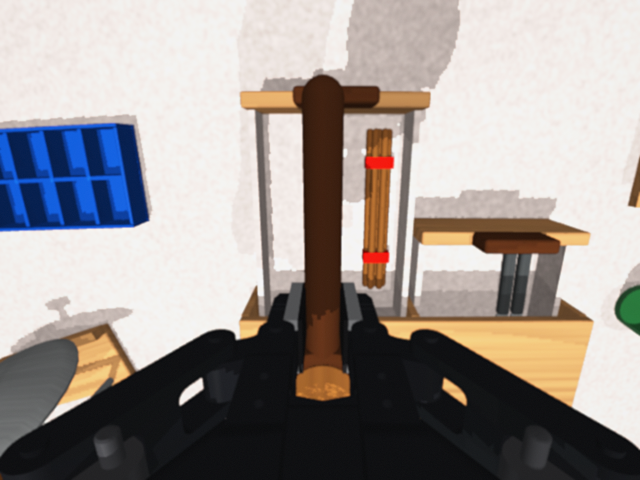

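The wrist view shows the drawer fully out. The chopsticks are at (377,130–285), and the spoon hangs over the clear right-centre. The knife drawer is unchanged. Next I check the spoon's tilt and offset.

Run:
```python
from h import *
s=dict(np.load("w6.npz")); c=cloud(s)
uv=np.array([(323,v) for v in range(85,275,8)]); P=depth(s,uv); print(P[::4].round(1))
k=np.polyfit(P[2:,0],P[2:,2],1); ky=np.polyfit(P[2:,0],P[2:,1],1); print("pitch",np.degrees(np.arctan(k[0])),"yaw",np.degrees(np.arctan(ky[0])))
st=readout.state(); q=st["ee_rot"]; Rn=R.from_quat(np.r_[q[1:],q[0]]); print(Rn.as_matrix().round(4), st["tool_pos"])
print("axis height rel TCP at TCP x:", np.polyval(k,st["tool_pos"][0])-8-st["tool_pos"][2])
print("chop",depth(s,[(378,162),(375,257)]).round(1),"walls z55",onz(s,[(268,200),(402,200)],55).round(1),"front",onz(s,[(245,107),(425,107),(336,97)],74).round(1))
```

```text
[[ 460.7 -113.8  260.7]
 [ 471.4 -114.5  260.9]
 [ 482.5 -115.1  262.7]
 [ 494.1 -115.8  262.6]
 [ 506.3 -116.6  261.9]
 [ 519.5 -117.4  260.5]]
pitch 0.05194272139933461 yaw -3.44179595836509
[[-0.9976  0.0686 -0.0032]
 [ 0.0686  0.9976 -0.0106]
 [ 0.0024 -0.0108 -0.9999]] [ 551.0747161  -128.97216554  258.08063654]
axis height rel TCP at TCP x: -4.487163633741716
chop [[501.8 -59.7  28.3]
 [606.2 -64.9  28.8]] walls z55 [[ 530.8 -174.    55. ]
 [ 538.7  -40.5   55. ]] front [[ 444.6 -182.5   74. ]
 [ 454.1  -24.5   74. ]
 [ 441.4 -102.1   74. ]]
```

Emit:
move_arm([
  {"dx": -0.001,"dy": 0,"dz": 0.02,"rx": -0.3,"ry": -0.2,"rz": 0.1,"jaw": 1},
  {"dx": -0.002,"dy": 0,"dz": 0.06,"rx": -0.3,"ry": -0.2,"rz": 0.1,"jaw": 1},
  {"dx": -0.002,"dy": 0,"dz": 0.1,"rx": -0.3,"ry": -0.2,"rz": 0.1,"jaw": 1},
  {"dx": -0.002,"dy": 0,"dz": 0.13,"rx": -0.3,"ry": -0.2,"rz": 0.1,"jaw": 1},
  {"dx": -0.002,"dy": 0,"dz": 0.155,"rx": -0.3,"ry": -0.2,"rz": 0.1,"jaw": 1},
  {"dx": -0.002,"dy": 0,"dz": 0.175,"rx": -0.3,"ry": -0.2,"rz": 0.1,"jaw": 1},
  {"dx": -0.002,"dy": 0,"dz": 0.19,"rx": -0.3,"ry": -0.2,"rz": 0.1,"jaw": 1},
  {"dx": -0.002,"dy": 0,"dz": 0.2,"rx": -0.3,"ry": -0.2,"rz": 0.1,"jaw": 1},
  {"dx": -0.002,"dy": 0,"dz": 0.205,"rx": -0.3,"ry": -0.2,"rz": 0.1,"jaw": 1},
  {"dx": -0.002,"dy": 0,"dz": 0.205,"rx": -0.3,"ry": -0.2,"rz": 0.1,"jaw": 1},
])

```text
t: 11.65
tool_pos: [551.8, -118.2, 54.4]
ee_rot: [0.0, 0.03, 1.0, 0.0]
force: [-0.0, 0.7, -0.6]
gripper_width: 14.7
grip_force: 29.5
```

Run:
```python
from h import *
s=snap("wrist"); s=snap("wrist"); st=readout.state(); print(st["tool_pos"],st["force"],st["gripper_width"])
delta([553,-129,25],down(90-3.57))
P=depth(s,[(323,v) for v in range(90,260,10)]); print(P[::4].round(1)); k=np.polyfit(P[:,0],P[:,2],1); print(k[0]*57.3,np.polyval(k,st["tool_pos"][0])-8-st["tool_pos"][2])
```

```text
[ 552.54114107 -118.46617503   55.5453703 ] [ 0.14278685 -0.20271842 -0.56252259] 14.55496279199964
d [-0.001  -0.0105  0.0305] rot [0.03 0.16 0.07]
[[ 464.7 -112.8   58.7]
 [ 478.  -113.6   57. ]
 [ 492.3 -114.5   57.3]
 [ 507.3 -115.4   58.4]
 [ 523.7 -116.4   57.8]]
-0.49034095037461223 -5.948754245360867
```

Emit:
move_arm([
  {"dx": -0.001,"dy": -0.004,"dz": 0.005,"rx": 0,"ry": 0,"rz": 0,"jaw": 1},
  {"dx": -0.001,"dy": -0.008,"dz": 0.012,"rx": 0,"ry": 0,"rz": 0,"jaw": 1},
  {"dx": -0.001,"dy": -0.008,"dz": 0.018,"rx": 0,"ry": 0,"rz": 0,"jaw": 1},
  {"dx": -0.001,"dy": -0.008,"dz": 0.023,"rx": 0,"ry": 0,"rz": 0,"jaw": 1},
  {"dx": -0.001,"dy": -0.008,"dz": 0.027,"rx": 0,"ry": 0,"rz": 0,"jaw": 1},
  {"dx": -0.001,"dy": -0.008,"dz": 0.029,"rx": 0,"ry": 0,"rz": 0,"jaw": 1},
  {"dx": -0.001,"dy": -0.008,"dz": 0.029,"rx": 0,"ry": 0,"rz": 0,"jaw": 1},
])

```text
t: 12.45
tool_pos: [552.8, -126.4, 25.9]
ee_rot: [0.001, 0.03, 1.0, 0.0]
force: [-1.0, 0.1, 0.1]
gripper_width: 14.2
grip_force: 29.5
```

Run:
```python
from h import *
s=snap("wrist"); st=readout.state(); print(st["tool_pos"],st["force"],st["ft_torque"])
P=depth(s,[(323,v) for v in range(90,260,10)]); k=np.polyfit(P[:,0],P[:,2],1); print(P[:,2].mean(),k[0]*57.3,np.polyval(k,st["tool_pos"][0])-8)
print("drawer floor z",np.median(depth(s,[(290,v) for v in range(150,220,10)])[:,2]))
```

```text
[ 552.96168117 -126.40595591   26.14398583] [ 0.15923379 -0.09333935 -2.16241225] [0.00139687 0.02146349 0.00098855]
29.098176075657157 -0.224663876490157 20.865334664910204
drawer floor z 11.452555060831031
```

Emit:
move_arm([
  {"dx": 0,"dy": 0,"dz": 0.001,"rx": 0,"ry": 0,"rz": 0,"jaw": 1},
  {"dx": 0,"dy": 0,"dz": 0.001,"rx": 0,"ry": 0,"rz": 0,"jaw": 0.9},
  {"dx": 0,"dy": 0,"dz": 0.001,"rx": 0,"ry": 0,"rz": 0,"jaw": 0.75},
  {"dx": 0,"dy": 0,"dz": 0.001,"rx": 0,"ry": 0,"rz": 0,"jaw": 0.65},
  {"dx": 0,"dy": 0,"dz": 0.001,"rx": 0,"ry": 0,"rz": 0,"jaw": 0.6},
  {"dx": 0,"dy": 0,"dz": 0.001,"rx": 0,"ry": 0,"rz": 0,"jaw": 0.6},
  {"dx": 0,"dy": 0,"dz": 0.001,"rx": 0,"ry": 0,"rz": 0,"jaw": 0.6},
  {"dx": 0,"dy": 0,"dz": 0.001,"rx": 0,"ry": 0,"rz": 0,"jaw": 0.6},
  {"dx": 0,"dy": 0,"dz": 0.001,"rx": 0,"ry": 0,"rz": 0,"jaw": 0.6},
])

```text
t: 13.4
tool_pos: [553.0, -126.6, 25.3]
ee_rot: [0.001, 0.031, 1.0, 0.0]
force: [0.6, -0.4, -0.5]
gripper_width: 34.2
grip_force: 0.0
```

Run:
```python
from h import *
s=snap("wrist","w7.png"); st=readout.state(); print(st["tool_pos"],st["force"],st["gripper_width"])
P=depth(s,[(323,v) for v in range(90,260,10)]); print(P[:,2].round(1))
```

```text
[ 552.99627099 -126.53519311   25.26163351] [-0.29578179  0.46185885 -0.32940664] 34.38788227296795
[27.5 27.8 28.4 27.3 28.2 28.2 28.4 26.6 27.6 27.8 27.8 27.3 27.3 26.8
 27.  27.2 27. ]
```

View pics/w7.png

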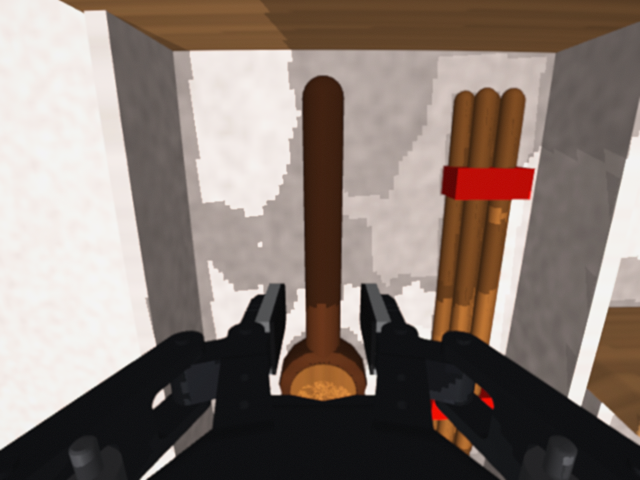

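The spoon lies flat and released, with its handle at u≈322. The chopsticks at (485,200) are untouched and the floor is clear around it. I rise and turn towards the lip.

Emit:
move_arm([
  {"dx": 0,"dy": 0,"dz": -0.005,"rx": 0,"ry": 0,"rz": 0,"jaw": 0.6},
  {"dx": 0,"dy": 0,"dz": -0.02,"rx": 0,"ry": 0,"rz": 0,"jaw": 0.6},
  {"dx": 0,"dy": 0,"dz": -0.05,"rx": 0,"ry": 0,"rz": 0,"jaw": 0.6},
  {"dx": 0,"dy": 0,"dz": -0.09,"rx": 0,"ry": 0,"rz": 0,"jaw": 0.6},
  {"dx": 0,"dy": 0,"dz": -0.13,"rx": 0,"ry": 0,"rz": 0,"jaw": 0.6},
  {"dx": 0,"dy": 0,"dz": -0.17,"rx": 0,"ry": 0,"rz": 0,"jaw": 0.6},
  {"dx": 0,"dy": 0,"dz": -0.18,"rx": 0,"ry": 0,"rz": 0,"jaw": 0.6},
  {"dx": 0,"dy": 0,"dz": -0.18,"rx": 0,"ry": 0,"rz": 0,"jaw": 0.6},
])

```text
t: 14.25
tool_pos: [553.3, -126.7, 208.0]
ee_rot: [0.004, 0.031, 1.0, 0.0]
force: [-0.4, -0.6, -0.8]
gripper_width: 34.2
grip_force: 0.0
```

Run:
```python
from h import *
s=snap("wrist"); f=s["frame"]; c=cloud(s); st=readout.state(); print(st["tool_pos"])
m=(c[...,2]>97)&(c[...,2]<108)&(c[...,0]<480)&(abs(c[...,1]+100)<70); P=c[m]; print(len(P), np.median(P,0),P.min(0),P.max(0)); print(cv2.minAreaRect(P[:,:2].astype(np.float32)))
delta([445,-99,205],down(-3.57)); print(st["joint_positions"])
```

```text
[ 552.57660204 -126.50294865  206.21945301]
2504 [ 442.96787737 -104.21811505  100.98383961] [ 433.55219307 -138.03611175   97.03991199] [451.40994719 -68.40366122 104.15592836]
((442.5001525878906, -103.02488708496094), (69.62958526611328, 14.75634479522705), 86.63256072998047)
d [0.1091 0.0209 0.0008] rot [ 0.23  0.15 90.08]
[ 0.0301372   0.45657035  0.13439694  2.01093482 -0.09652636  0.67575955
  1.73595248]
```

Emit:
move_arm([
  {"dx": 0.11,"dy": 0.018,"dz": 0,"rx": 0.2,"ry": 0.1,"rz": 90,"jaw": 0.5},
  {"dx": 0.11,"dy": 0.018,"dz": 0,"rx": 0.2,"ry": 0.1,"rz": 90,"jaw": 0.5},
  {"dx": 0.11,"dy": 0.018,"dz": 0,"rx": 0.2,"ry": 0.1,"rz": 90,"jaw": 0.5},
  {"dx": 0.11,"dy": 0.018,"dz": 0,"rx": 0.2,"ry": 0.1,"rz": 90,"jaw": 0.5},
  {"dx": 0.11,"dy": 0.018,"dz": 0,"rx": 0.2,"ry": 0.1,"rz": 90,"jaw": 0.5},
  {"dx": 0.11,"dy": 0.018,"dz": 0,"rx": 0.2,"ry": 0.1,"rz": 90,"jaw": 0.5},
  {"dx": 0.11,"dy": 0.018,"dz": 0,"rx": 0.2,"ry": 0.1,"rz": 90,"jaw": 0.5},
  {"dx": 0.11,"dy": 0.018,"dz": 0,"rx": 0.2,"ry": 0.1,"rz": 90,"jaw": 0.5},
  {"dx": 0.11,"dy": 0.018,"dz": 0,"rx": 0.2,"ry": 0.1,"rz": 90,"jaw": 0.5},
  {"dx": 0.11,"dy": 0.018,"dz": 0,"rx": 0.2,"ry": 0.1,"rz": 90,"jaw": 0.5},
  {"dx": 0.11,"dy": 0.018,"dz": 0,"rx": 0.2,"ry": 0.1,"rz": 90,"jaw": 0.5},
  {"dx": 0.11,"dy": 0.018,"dz": 0,"rx": 0.2,"ry": 0.1,"rz": 90,"jaw": 0.5},
])

```text
t: 15.5
tool_pos: [443.0, -101.7, 203.7]
ee_rot: [-0.001, 0.729, 0.685, -0.002]
force: [0.4, 1.8, 0.5]
gripper_width: 42.6
grip_force: 0.0
```

Run:
```python
from h import *
snap("top");st=readout.state(); print(st["tool_pos"],st["gripper_width"])
delta([443.5,-102,105],down(-3.57))
```

```text
[ 443.10523666 -101.7401872   203.93197348] 42.825079659075314
d [-0.0001  0.0008  0.0989] rot [-0.2   0.07  0.19]
```

Emit:
move_arm([
  {"dx": 0,"dy": 0,"dz": 0.03,"rx": 0,"ry": 0,"rz": 0,"jaw": 0.5},
  {"dx": 0,"dy": 0.001,"dz": 0.065,"rx": 0,"ry": 0,"rz": 0,"jaw": 0.5},
  {"dx": 0,"dy": 0.001,"dz": 0.09,"rx": 0,"ry": 0,"rz": 0,"jaw": 0.5},
  {"dx": 0,"dy": 0.001,"dz": 0.099,"rx": 0,"ry": 0,"rz": 0,"jaw": 0.5},
  {"dx": 0,"dy": 0.001,"dz": 0.099,"rx": 0,"ry": 0,"rz": 0,"jaw": 0.7},
  {"dx": 0,"dy": 0.001,"dz": 0.099,"rx": 0,"ry": 0,"rz": 0,"jaw": 0.8},
  {"dx": 0,"dy": 0.001,"dz": 0.099,"rx": 0,"ry": 0,"rz": 0,"jaw": 1},
  {"dx": 0,"dy": 0.001,"dz": 0.099,"rx": 0,"ry": 0,"rz": 0,"jaw": 1},
  {"dx": 0,"dy": 0.001,"dz": 0.099,"rx": 0,"ry": 0,"rz": 0,"jaw": 1},
  {"dx": 0,"dy": 0.001,"dz": 0.099,"rx": 0,"ry": 0,"rz": 0,"jaw": 1},
], grip_force=30)

```text
t: 16.55
tool_pos: [445.3, -102.3, 106.7]
ee_rot: [0.001, 0.728, 0.685, 0.0]
force: [-1.6, -1.9, 6.8]
gripper_width: 12.6
grip_force: 32.0
```

Emit:
move_arm([
  {"dx": 0,"dy": 0.003,"dz": 0,"rx": 0,"ry": 0,"rz": 0,"jaw": 1},
  {"dx": 0,"dy": 0.01,"dz": 0,"rx": 0,"ry": 0,"rz": 0,"jaw": 1},
  {"dx": 0,"dy": 0.021,"dz": 0,"rx": 0,"ry": 0,"rz": 0,"jaw": 1},
  {"dx": 0,"dy": 0.035,"dz": 0,"rx": 0,"ry": 0,"rz": 0,"jaw": 1},
  {"dx": 0,"dy": 0.05,"dz": 0,"rx": 0,"ry": 0,"rz": 0,"jaw": 1},
  {"dx": 0,"dy": 0.065,"dz": 0,"rx": 0,"ry": 0,"rz": 0,"jaw": 1},
  {"dx": 0,"dy": 0.08,"dz": 0,"rx": 0,"ry": 0,"rz": 0,"jaw": 1},
  {"dx": 0,"dy": 0.095,"dz": 0,"rx": 0,"ry": 0,"rz": 0,"jaw": 1},
  {"dx": 0,"dy": 0.108,"dz": 0,"rx": 0,"ry": 0,"rz": 0,"jaw": 1},
  {"dx": 0,"dy": 0.117,"dz": 0,"rx": 0,"ry": 0,"rz": 0,"jaw": 1},
  {"dx": 0,"dy": 0.12,"dz": 0,"rx": 0,"ry": 0,"rz": 0,"jaw": 1},
  {"dx": 0,"dy": 0.12,"dz": 0,"rx": 0,"ry": 0,"rz": 0,"jaw": 1},
])

```text
t: 17.75
tool_pos: [566.3, -109.7, 106.8]
ee_rot: [0.001, 0.728, 0.685, 0.0]
force: [1.0, -2.0, 4.9]
gripper_width: 12.8
grip_force: 31.7
```

Run:
```python
from h import *
s=snap("wrist","w8.png"); st=readout.state(); print(st["tool_pos"],st["force"])
c=cloud(s); m=(c[...,2]>84)&(c[...,2]<97)&(c[...,0]>600)&(abs(c[...,1]+112)<80)&(c[...,0]<720); P=c[m]; print(len(P),P.min(0),np.median(P[:,2]))
delta([443.5,-102,105],down(-3.57))
```

```text
[ 566.12931744 -109.67744673  106.81509151] [ 2.15786363 -1.65332092  5.10144284]
38596 [ 646.57233263 -191.9958726    84.00073259] 89.5140503775711
d [ 0.0002 -0.1229  0.0015] rot [0.13 0.06 0.09]
```

View pics/w8.png

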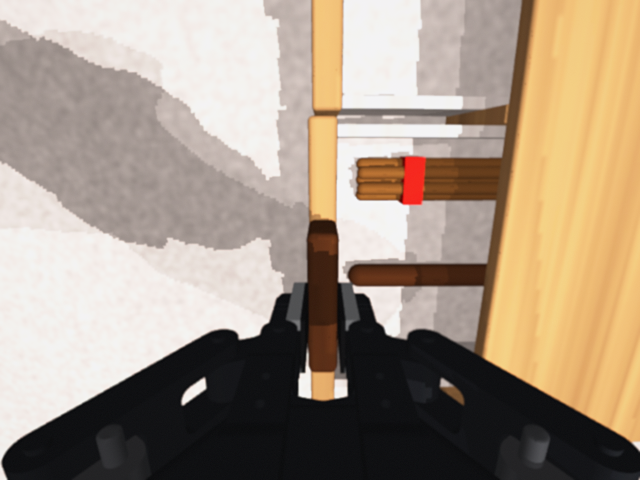

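The lip is pinched at (322,300) and both drawers are about level. The spoon's handle at (420,275) and the chopsticks at (420,178) are in place. I keep pushing.

Emit:
move_arm([
  {"dx": 0,"dy": 0.003,"dz": 0,"rx": 0,"ry": 0,"rz": 0,"jaw": 1},
  {"dx": 0,"dy": 0.01,"dz": 0,"rx": 0,"ry": 0,"rz": 0,"jaw": 1},
  {"dx": 0,"dy": 0.02,"dz": 0,"rx": 0,"ry": 0,"rz": 0,"jaw": 1},
  {"dx": 0,"dy": 0.03,"dz": 0,"rx": 0,"ry": 0,"rz": 0,"jaw": 1},
  {"dx": 0,"dy": 0.04,"dz": 0,"rx": 0,"ry": 0,"rz": 0,"jaw": 1},
  {"dx": 0,"dy": 0.05,"dz": 0,"rx": 0,"ry": 0,"rz": 0,"jaw": 1},
  {"dx": 0,"dy": 0.058,"dz": 0,"rx": 0,"ry": 0,"rz": 0,"jaw": 1},
  {"dx": 0,"dy": 0.064,"dz": 0,"rx": 0,"ry": 0,"rz": 0,"jaw": 1},
  {"dx": 0,"dy": 0.069,"dz": 0,"rx": 0,"ry": 0,"rz": 0,"jaw": 1},
  {"dx": 0,"dy": 0.072,"dz": 0,"rx": 0,"ry": 0,"rz": 0,"jaw": 1},
  {"dx": 0,"dy": 0.074,"dz": 0,"rx": 0,"ry": 0,"rz": 0,"jaw": 1},
  {"dx": 0,"dy": 0.074,"dz": 0,"rx": 0,"ry": 0,"rz": 0,"jaw": 1},
])

```text
t: 19.0
tool_pos: [639.2, -114.1, 106.8]
ee_rot: [0.001, 0.728, 0.685, 0.0]
force: [-0.3, -1.9, 7.3]
gripper_width: 12.8
grip_force: 32.0
```

Emit:
move_arm([
  {"dx": 0,"dy": 0.001,"dz": 0,"rx": 0,"ry": 0,"rz": 0,"jaw": 1},
  {"dx": 0,"dy": 0.002,"dz": 0,"rx": 0,"ry": 0,"rz": 0,"jaw": 1},
  {"dx": 0,"dy": 0.003,"dz": 0,"rx": 0,"ry": 0,"rz": 0,"jaw": 1},
])

```text
t: 19.3
tool_pos: [641.6, -114.3, 106.8]
ee_rot: [0.0, 0.728, 0.685, -0.0]
force: [-0.7, -1.4, 8.3]
gripper_width: 13.0
grip_force: 32.1
```

Not at the stop yet, since the force is only about 1 N. I continue in small steps.

Emit:
move_arm([
  {"dx": 0,"dy": 0.001,"dz": 0,"rx": 0,"ry": 0,"rz": 0,"jaw": 1},
  {"dx": 0,"dy": 0.002,"dz": 0,"rx": 0,"ry": 0,"rz": 0,"jaw": 1},
  {"dx": 0,"dy": 0.003,"dz": 0,"rx": 0,"ry": 0,"rz": 0,"jaw": 1},
])

```text
t: 19.6
tool_pos: [642.2, -114.3, 106.8]
ee_rot: [-0.002, 0.728, 0.685, -0.001]
force: [-11.1, -0.6, 17.3]
gripper_width: 13.0
grip_force: 33.1
```

Run:
```python
from h import *
s=snap("wrist"); st=readout.state(); print(st["tool_pos"],st["force"])
c=cloud(s); m=(abs(c[...,2]-90)<5)&(c[...,0]>630)&(c[...,0]<740)&(c[...,1]>-200)&(c[...,1]<120)
P=c[m]; yb=np.arange(-70,0,10)
for y in yb:
    q=P[abs(P[:,1]-y)<5]; print(y, np.percentile(q[:,0],1).round(1) if len(q) else None)
# panel top (z 74) near lip
m=(abs(c[...,2]-74)<5)&(c[...,0]>600)&(c[...,0]<670)&(c[...,1]>-75)&(c[...,1]<-35); q=c[m]; print("panel",q.min(0),q.max(0))
```

```text
[ 642.17583745 -114.34341782  106.77044925] [-9.74323077 -0.94128564 15.0644123 ]
-70 653.2
-60 653.7
-50 654.2
-40 655.1
-30 655.5
-20 656.1
-10 656.9
panel [638.5569981  -74.97135824  70.16110999] [654.45914663 -35.00575022  78.97696837]
```

The force rose to 11 N and the panel's back meets the unit's front at x≈654, so the drawer is shut. I release and rise.

Emit:
move_arm([
  {"dx": 0,"dy": -0.001,"dz": 0,"rx": 0,"ry": 0,"rz": 0,"jaw": 0.8},
  {"dx": 0,"dy": -0.001,"dz": 0,"rx": 0,"ry": 0,"rz": 0,"jaw": 0.6},
  {"dx": 0,"dy": -0.001,"dz": 0,"rx": 0,"ry": 0,"rz": 0,"jaw": 0.6},
  {"dx": 0,"dy": -0.001,"dz": 0,"rx": 0,"ry": 0,"rz": 0,"jaw": 0.6},
  {"dx": 0,"dy": -0.001,"dz": -0.01,"rx": 0,"ry": 0,"rz": 0,"jaw": 0.6},
  {"dx": 0,"dy": -0.001,"dz": -0.03,"rx": 0,"ry": 0,"rz": 0,"jaw": 0.6},
  {"dx": 0,"dy": -0.001,"dz": -0.07,"rx": 0,"ry": 0,"rz": 0,"jaw": 0.6},
  {"dx": 0,"dy": -0.001,"dz": -0.11,"rx": 0,"ry": 0,"rz": 0,"jaw": 0.6},
  {"dx": 0,"dy": -0.04,"dz": -0.15,"rx": 0,"ry": 0,"rz": 0,"jaw": 0.6},
  {"dx": 0,"dy": -0.08,"dz": -0.18,"rx": 0,"ry": 0,"rz": 0,"jaw": 0.6},
  {"dx": 0,"dy": -0.12,"dz": -0.18,"rx": 0,"ry": 0,"rz": 0,"jaw": 0.6},
  {"dx": 0,"dy": -0.12,"dz": -0.18,"rx": 0,"ry": 0,"rz": 0,"jaw": 0.6},
])

```text
t: 20.85
tool_pos: [519.6, -107.3, 287.6]
ee_rot: [-0.002, 0.729, 0.684, 0.0]
force: [0.6, -0.4, -0.3]
gripper_width: 33.9
grip_force: 0.0
```

Run:
```python
from h import *
print(readout.state()["tool_pos"])
s=snap("top","t9.png"); w=snap("wrist","w9.png")
f=s["frame"]; cv2.imwrite("pics/end.png",np.hstack([cv2.resize(f[80:300,100:400],(436,320),interpolation=2),cv2.resize(w["frame"],(360,270))[:, :] if 0 else cv2.copyMakeBorder(cv2.resize(w["frame"],(360,270)),0,50,0,0,0)]))
c=cloud(w); m=(c[...,2]>98)&(c[...,2]<106)&(c[...,0]>620)&(c[...,0]<665)&(abs(c[...,1]+114)<45); P=c[m]; print(len(P),np.median(P,0) if len(P) else 0)
m=(abs(c[...,2]-74)<4)&(c[...,0]>600)&(c[...,0]<670)&(c[...,1]>-75)&(c[...,1]<-35); q=c[m]; print("panel",q.min(0),q.max(0))
```

```text
[ 519.56606964 -107.33759224  287.57617338]
960 [ 641.69373975 -112.69094729  101.19961016]
panel [637.65328923 -74.99265722  70.00203451] [654.57705579 -35.04702521  75.6503366 ]
```

View pics/end.png

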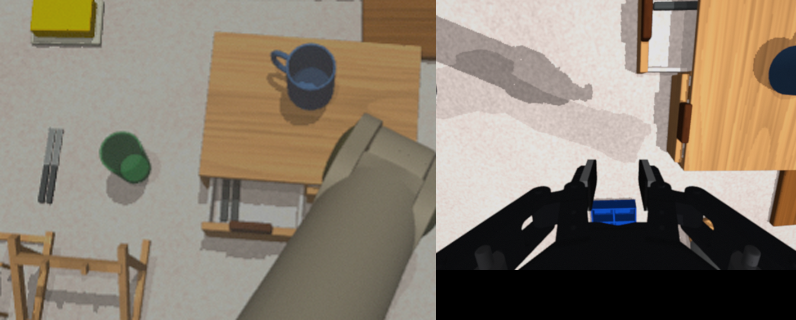

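The pictures show the right drawer shut, with its lip at (683,123) against the unit. The left drawer is still ajar, the tumbler is in place and the arm is clear. I hand in.

```bash
python3 -c "
from rig import job_done
print(job_done())"
```

```text
the job is handed in; nothing more can be done
None
```

I laid the spoon flat in the right-hand drawer, the one with the chopsticks, and pushed that drawer gently shut. The left drawer is still ajar, and the job is handed in; no verdict came back.

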